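# Lock the scanner cradle onto the flat of its post

### The job

The forked scanner cradle turns loose on its post. Turn its collar until the set screw faces the flat hidden in the shaft, feeling for it with the screw run in lightly, then swing the red-knobbed screw lever down with a firm push of about 12 N so that the screw is tight on the flat, and let go. Never force the screw against the round of the shaft or the shoulders of the flat, do not overtighten it, and leave the other things on the table where they are.

Things in the scene. Friction and masses are not known exactly. Their poses are not given: they have to be found in the camera images.
- stand: round dark steel foot of the cradle post, 130 mm across, 14 mm thick, fixed; origin under its centre, on the shaft's axis, z up. A fixed steel shaft, 24 mm thick, stands on it to 146 mm above the table. A yellow stripe on the foot points along the foot's -x axis. The shaft's flat, hidden inside the collar, faces the stripe's way only roughly: up to 57 degrees (1 rad) to either side of it.
- cradle_grip (a point): point on the cradle's grey arm, 60 mm from the shaft's axis, 130 mm above the table, halfway up; x axis out along the arm, z up. The arm is a bar 12 mm wide, 20 mm high, 22 to 86 mm from the axis; a fork 66 mm wide follows to 139 mm. The arm is part of the collar, a ring 44 mm across, 26 mm high, that turns about the shaft (drag 0.45 N m); set screw exactly opposite the arm.
- screw_head (a point): centre of the set screw's head (20 mm across), on the collar 50 mm from the shaft's axis, 130 mm above the table; -x axis outward along the level screw axis. At the start the collar stands anticlockwise, from above, of where it belongs by 23 to 97 degrees (0.4 to 1.7 rad): turn it clockwise. The flat is 7 mm wide, sunk 5 mm, with upright shoulders; the nose slips in within 0.1 rad of its middle.
- lever_ball (a point): centre of the red ball, 18 mm across, at the end of the set screw's lever (steel bar 8.4 mm thick), 55 mm from the screw's axis. The lever swings in the upright plane square to the screw's axis through the screw head's centre; for someone facing the screw head it is on the right of it and swings down from 40 degrees above level to tighten (tight some 28 below).
- set_screw (a joint): turn of screw and lever, rad: 0 = lever 0.7 above level, growing = down, tighter, 6 mm travel per rad. Thread drag (2 to 4 N at the ball) holds it where left. The nose meets the round at about 0.35 and (0.4 to 0.5 under 6 N) drags as the collar turns; over the flat it runs on to 1.2, tight. Both stops yield about 1 mm per N at the ball. 12 N there tightens it; 15 N on the round mars it.
- screw_nose: the blunt 6 mm nose of the set screw, hidden in the collar; origin on the screw's axis 3 mm behind its end, 130 mm above the table
- scanner: handheld scanner lying on the table, black and grey, 170 mm long, 37 mm high, origin under its middle; bystander
- cassette0: white test cassette 75 x 22 x 6 mm near the stand, origin under its centre; bystander
- cassette1: second white test cassette, same size, near the stand; bystander
- spare_collar: loose spare aluminium ring 44 mm across and 22 mm high on the table near the stand, origin under its centre; bystander
- rinse_bottle: white bottle 68 mm across, 190 mm high, origin under its centre; bystander
- tube_tray: blue divided tray 120 x 190 x 45 mm, origin under its centre; bystander
- driver: green-handled screwdriver 160 mm long lying on the table; bystander

How it is judged:
By the outcome, as a careful person would: the job done as asked, in the order asked, and still so for the second after the job is handed in, with the robot touching nothing.
It also fails if it takes over 64 s, if anything falls off the work surface, if the arm or the gripper's body presses on something with over 40 N, if the wrist force passes 120 N, or if a joint passes its speed limit or range.

### The arm

A 7-joint arm with a two-finger parallel gripper is mounted at the origin on the work surface. World frame = base frame: x ahead of the robot, y to its left, z up, the work surface at z = 0. Lengths are in m, angles in rad, forces in N, time in s.
With the tool pointing down it reaches from about 0.4 to 0.85 m from the base axis. Payload 10.4 kg.
Tool frame: the origin (TCP) lies at the very end of the fingers, on their centre line; the grasp point (between the pads) lies 19 mm behind it (manip.grip_depth is the distance from the TCP to the grasp point, in m); z points along the fingers, y is the direction in which the jaws open and shut (so a half turn about z gives the same grasp; the last joint's range is limited). The gripper opens to 85 mm and grips with 20 to 120 N. Pads are 22 mm wide; open, the fingers measure 114 mm over their backs; the gripper's body (76 mm by 85 mm) begins 54 mm behind the grasp point. The pads swing forward as they close: fully open they stand 13 mm farther back than shut.
Start: joints at [-1.196, 0.332, -0.065, 1.46, 0.022, 1.35, -0.088], TCP at [0.242, 0.576, 0.231] pointing down, gripper open.
Joint ranges: [-2.6, 2.6], [-0.5, 2.12], [-1.47, 1.34], [0.16, 2.42], [-1.27, 4.41], [0.06, 2.06], [-2.6, 2.6]. Speed limits (rad/s): [2.22, 2.22, 2.79, 2.79, 3.14, 3.14, 3.14].

### API

Orientations are given as a unit quaternion [x, y, z, w].
In Python, from workcell import manip gives the robot as it stands.
- The arm moves only by the tool step_arm, never from a script. Its argument "motion" is a list of rows, each a list of 6 numbers: the shift along the tool's x, y, z in mm, then the turn, a rotation vector about the tool's x, y, z in degrees. A call has 1 to 20 rows; each row shifts and turns the pose as measured when the row begins, along the tool's axes as they then stand; what a row does not reach is not made up. A row lasts 1/8 s, in which the tool goes at most 62.5 mm and 10.7 degrees, less where a joint would pass 70% of its speed; a pose out of reach is approached as far as the arm can. A call with a gripper value outside its range is refused whole. "jaw" is the finger opening in mm, from 0 to 85.4, set as the call begins (left out, the last holds). The fingers move at their own pace and stop on an object; "force" is the grip in N (left out, the last holds). Time passes only in rows, so rows that do not move let the fingers close. It gives the time, the measured TCP pose, the force and the opening at its end, in the units of the state.
- manip.get_obs(): the state, without advancing time (a new reading comes with each control period).
- manip.camera(name): name is "scene" or "top" or "wrist"; returns the picture (384x512x3 uint8, blue, green, red); there is no depth.
- manip.camera_info(name): a dict with "camera_matrix" (3x3 intrinsics, pixels), "R" (3x3) and "t" (3): a world point X has camera coordinates R X + t. Camera axes: x right, y down, z forward; pixel columns grow to the right and rows downward; lengths in m; the calibration is good to about 2 mm. A picture is of the moment at which its call begins: read the wrist's pose just before it. camera_info takes no time and is no camera call; for the wrist camera it gives the pose at the moment of the call.
- manip.hand_in(): hands the job in, once; it reports no verdict.
The state is a dict: "clock": time; "joint_pos": joint angles; "joint_velocities": joint speeds; "tau": joint torques, N m; "position": TCP position; "ee_rot": TCP orientation; "ft_force": force on the tool from outside, world axes, zero at the start; "torque": the same for the moment, N m; "grip_width": opening from 0.0 (shut) to 1.0 (fully open).
Only numpy, scipy, OpenCV 4.12 (cv2) and the standard library are available. Lean on these libraries where they do the work, as an engineer would, in place of code of your own. Each camera call takes 0.05 s, during which the arm holds its last target.

## Working session

There is one attempt and no reset: what is moved stays moved. The work goes in short steps, Python scripts to look and compute and a tool call to move; the robot and the scene stay as the last step left them, time stands still between calls to the robot, and variables do not carry over. Pictures are saved under pics/ and viewed, and the job is handed in when it is done.

Besides the shell and the picture viewer there is one more tool, called after ">>>" by a JSON object that holds its "method" and its "body", one argument or row to a line. step_arm: Moves the arm, as the interface text tells. Its arguments: {"type":"object","properties":{"motion":{"type":"array"},"jaw":{"type":"number"},"force":{"type":"number"}},"required":["motion"]}

```bash
mkdir -p pics; ls
cat > h.py <<'E'
import numpy as np, cv2
from workcell import manip
from scipy.spatial.transform import Rotation as R
def snap(n,f):
    ci=manip.camera_info(n); im=np.array(manip.camera(n)); cv2.imwrite('pics/'+f,im); 
    return im,ci
def ray(ci,u,v):
    K=np.array(ci['camera_matrix']);Rm=np.array(ci['R']);t=np.array(ci['t'])
    d=Rm.T@np.linalg.inv(K)@np.array([u,v,1.]);return -Rm.T@t,d/np.linalg.norm(d)
def onz(ci,u,v,z):
    o,d=ray(ci,u,v);return o+d*(z-o[2])/d[2]
def proj(ci,X):
    p=np.array(ci['R'])@np.array(X)+np.array(ci['t']);p=np.array(ci['camera_matrix'])@p;return p[:2]/p[2]
E
python3 - <<'E'
from h import *
for n in ['scene','top','wrist']:
    im,ci=snap(n,n+'0.png'); print(n,-np.array(ci['R']).T@ci['t'],np.array(ci['R'])[2],ci['camera_matrix'][0][0])
o=manip.get_obs();print(o)
E
```

```text
pics
scene [1.14492547 0.04685479 1.09356242] [-0.53654421 -0.07498842 -0.84053379] 455.77740251428577
top [ 0.28711021 -0.04470838  1.31062327] [ 0.17667673  0.0013779  -0.98426797] 384.01548234598164
wrist [0.18197459 0.60174469 0.37383954] [ 0.23916256 -0.1029596  -0.96550536] 286.0713322074798
{'clock': 0.15, 'joint_pos': array([-1.1956347 ,  0.33274873, -0.06473591,  1.46075191,  0.02160607,
        1.34994891, -0.08849664]), 'joint_velocities': array([-0.00093475, -0.00091069,  0.00181181, -0.00172687, -0.00016848,
       -0.00149447,  0.00061184]), 'tau': array([ 5.92936158e-04, -6.25830102e+01,  4.90375492e-02, -3.91852105e+01,
        1.62874837e-02,  7.38407514e-03,  1.78322585e-05]), 'position': array([0.24196289, 0.57593257, 0.23068337]), 'ee_rot': array([ 1.97545026e-01,  9.80293643e-01, -5.73195578e-04, -9.19698773e-05]), 'ft_force': array([ 1.40381244, -0.18862582,  0.44146023]), 'torque': array([0.00184382, 0.00884543, 0.03666449]), 'grip_width': 1.0010568170550938}
```

View pics/scene0.png

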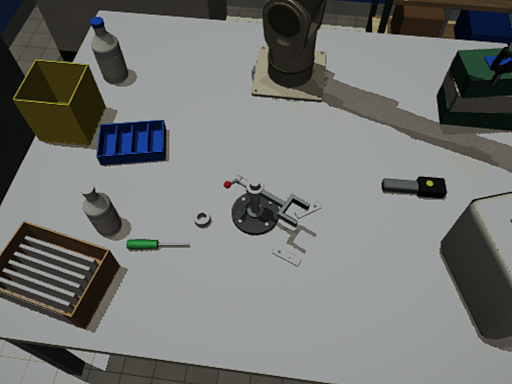

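View pics/top0.png

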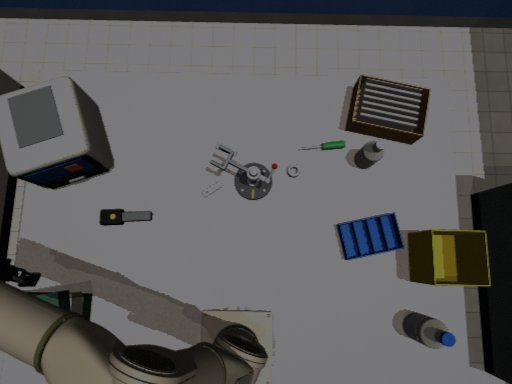

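The scene shows the post at about (255,205), with the red ball at (228,184). In the top view the post is at (253,180), the fork at upper left (225,157), the ball at (275,166) and the yellow stripe at the foot's bottom (253,193). I'll zoom in for measurements.

Run:
```python
from h import *
a=cv2.imread('pics/top0.png')[130:220,190:310]; b=cv2.imread('pics/scene0.png')[160:270,205:325]
cv2.imwrite('pics/zt.png',cv2.resize(a,None,fx=6,fy=6,interpolation=cv2.INTER_CUBIC))
cv2.imwrite('pics/zs.png',cv2.resize(b,None,fx=5,fy=5,interpolation=cv2.INTER_CUBIC))
for n in ['top','scene']:
    im=cv2.imread(f'pics/{n}0.png').astype(int); ci=manip.camera_info(n)
    B,G,Rr=im[...,0],im[...,1],im[...,2]
    m=((Rr>100)&(G<70)&(B<70)).astype(np.uint8)
    m2=((Rr>110)&(G>100)&(B<70)).astype(np.uint8)
    for mm in(m,m2):
        k,l,s,c=cv2.connectedComponentsWithStats(mm)
        for i in range(1,k):
            if s[i,4]>3: print(n,s[i,4],c[i],ray(ci,*c[i]), onz(ci,*c[i],0.014))
```

```text
top 14 [274.5        165.28571429] (array([ 0.28711021, -0.04470838,  1.31062327]), array([ 0.2369151 , -0.05596924, -0.96991684])) [ 0.6038277  -0.11953028  0.014     ]
top 15 [112.46666667 215.86666667] (array([ 0.28711021, -0.04470838,  1.31062327]), array([ 0.09341074,  0.34045385, -0.93560975])) [0.41656434 0.42711268 0.014     ]
top 27 [454. 230.] (array([ 0.28711021, -0.04470838,  1.31062327]), array([ 0.07170612, -0.46420302, -0.88282149])) [ 0.39242688 -0.72649563  0.014     ]
top 396 [438.04545455 255.97474747] (array([ 0.28711021, -0.04470838,  1.31062327]), array([ 0.0124373 , -0.43267656, -0.90146343])) [ 0.30499945 -0.66705032  0.014     ]
top 28 [448.96428571 284.53571429] (array([ 0.28711021, -0.04470838,  1.31062327]), array([-0.05091485, -0.44877878, -0.89219128])) [ 0.21311557 -0.69691944  0.014     ]
top 12 [470.5 285. ] (array([ 0.28711021, -0.04470838,  1.31062327]), array([-0.04982271, -0.48637927, -0.87232614])) [ 0.21305387 -0.76766125  0.014     ]
top 4 [479.5 285. ] (array([ 0.28711021, -0.04470838,  1.31062327]), array([-0.04894155, -0.50137802, -0.8638430
[... 657 characters left out ...]
)) [ 0.06269697 -0.69387495  0.014     ]
scene 148 [52.89864865 92.98648649] (array([1.14492547, 0.04685479, 1.09356242]), array([-0.57459412, -0.48499182, -0.6592606 ])) [ 0.20400738 -0.74733637  0.014     ]
scene 29 [429.17241379 182.89655172] (array([1.14492547, 0.04685479, 1.09356242]), array([-0.54522898,  0.28065857, -0.78990894])) [0.39976525 0.43042869 0.014     ]
scene 6 [106.66666667 250.16666667] (array([1.14492547, 0.04685479, 1.09356242]), array([-0.34521282, -0.36251122, -0.86568685])) [ 0.71442478 -0.40521801  0.014     ]
scene 8 [ 46.25  306.875] (array([1.14492547, 0.04685479, 1.09356242]), array([-0.21675241, -0.4435192 , -0.86966034])) [ 0.87585748 -0.50371263  0.014     ]
```

View pics/zt.png

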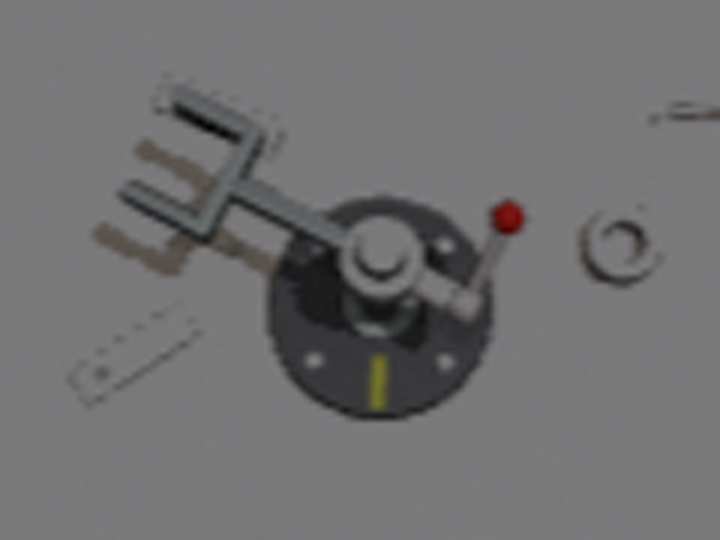

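View pics/zs.png

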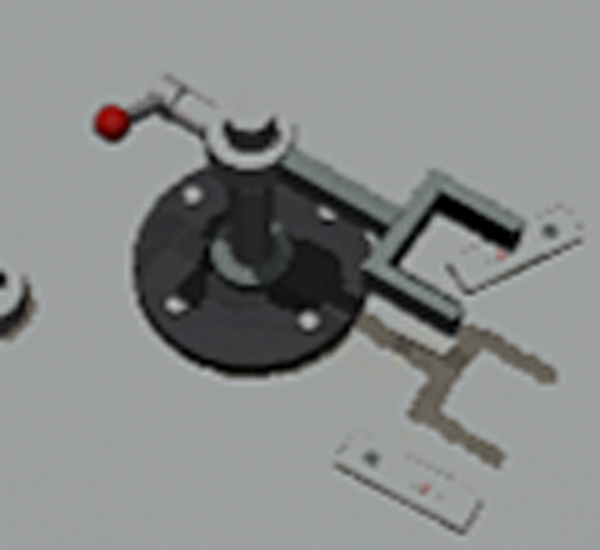

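Run:
```python
from h import *
ct=manip.camera_info('top');cs=manip.camera_info('scene')
T=lambda x,y:((x+.5)/6-.5+190,(y+.5)/6-.5+130)
S=lambda x,y:((x+.5)/5-.5+205,(y+.5)/5-.5+160)
f=onz(ct,*T(380,308),.014);print('foot',f,onz(cs,*S(251,262),.014))
print('shaft',onz(ct,*T(383,253),.146), onz(cs,*S(250,128),.146))
print('stripe',onz(ct,*T(379,355),.014),onz(ct,*T(377,407),.014))
print('headtop',onz(ct,*T(466,303),.135),onz(cs,*S(170,98),.135))
for p in[(345,238),(240,185)]:print('arm',onz(ct,*T(*p),.14))
for p in[(290,160),(395,215)]:print('armS',onz(cs,*S(*p),.14))
for p in[(175,95),(125,188)]:print('tips',onz(ct,*T(*p),.14))
for p in[(520,235),(460,318)]:print('tipsS',onz(cs,*S(*p),.14))
o1,d1=ray(ct,274.5,165.3);o2,d2=ray(cs,226.6,183.2)
s=np.linalg.lstsq(np.c_[d1,-d2],o2-o1,rcond=None)[0];print('ball',o1+s[0]*d1,o2+s[1]*d2)
for n,p in dict(cas0=(135,355),ring=(615,245)).items():print(n,onz(ct,*T(*p),.01))
for n,p in dict(cas1=(410,485),cas0=(515,250)).items():print(n,onz(cs,*S(*p),.006))
```

```text
foot [ 0.54700116 -0.04577158  0.014     ] [ 0.55468253 -0.04226098  0.014     ]
shaft [ 0.54959982 -0.04664125  0.146     ] [ 0.55244006 -0.04187545  0.146     ]
stripe [ 0.51959523 -0.04574237  0.014     ] [ 0.48949626 -0.04520157  0.014     ]
headtop [ 0.52632832 -0.09037546  0.135     ] [ 0.53303782 -0.08511518  0.135     ]
arm [ 0.55854124 -0.02670473  0.14      ]
arm [0.58581413 0.02883775 0.14      ]
armS [ 0.56458558 -0.0204935   0.14      ]
armS [0.58900805 0.03367339 0.14      ]
tips [0.63388789 0.06455293 0.14      ]
tips [0.58294784 0.08889346 0.14      ]
tipsS [0.59236646 0.09429375 0.14      ]
tipsS [0.64070974 0.06949643 0.14      ]
ball [ 0.56706601 -0.11085671  0.16431601] [ 0.56672696 -0.1081639   0.16407781]
cas0 [0.51742292 0.09412223 0.01      ]
ring [ 0.58777774 -0.1809767   0.01      ]
cas1 [0.66908344 0.05534956 0.006     ]
cas0 [0.52445699 0.09891454 0.006     ]
```

>>> {"method": "step_arm", "body": {
  "motion": [
    [-35,-32,0,0,0,0],
    [-35,-32,0,0,0,0],
    [-35,-32,0,0,0,0],
    [-35,-32,0,0,0,0],
    [-35,-32,0,0,0,0],
    [-35,-32,0,0,0,0],
    [-35,-32,0,0,0,0],
    [-35,-32,0,0,0,0],
    [-35,-32,0,0,0,0],
    [-35,-32,0,0,0,0],
    [-35,-32,0,0,0,0],
    [-35,-32,0,0,0,0]
  ],
  "jaw": 50
}}

```text
clock: 1.65
position: [0.485, 0.045, 0.2286]
ee_rot: [0.194, 0.981, -0.001, -0.001]
ft_force: [0.7, 0.1, -0.5]
grip_width: 0.59
```

Run:
```python
from h import *
o=manip.get_obs();print(o['clock'],o['joint_pos'],o['position'],R.from_quat(o['ee_rot']).as_matrix().round(3),o['ft_force'],o['grip_width'])
im,ci=snap('wrist','w1.png')
for X in [(.55,-.0445,.146),(.567,-.1095,.164)]:print(proj(ci,X))
```

```text
1.65 [-0.59778692  0.01560457  0.41863719  1.83596028 -0.00537547  1.29442586
  1.00175674] [0.48497214 0.04497879 0.22863354] [[-0.924  0.381 -0.003]
 [ 0.381  0.924 -0.002]
 [ 0.002 -0.003 -1.   ]] [ 0.7182182   0.06899115 -0.46100447] 0.5898259390914219
[192.19972211 301.21693223]
[129.78892739 353.42867002]
```

View pics/w1.png

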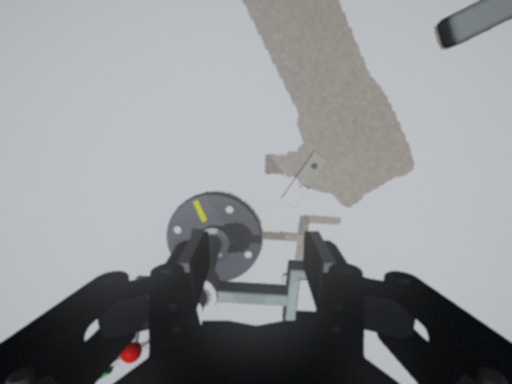

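The wrist view shows the ball at (131,352), where I predicted (130,353). The foot disc is centred near (215,237), and the stripe is at (200,211).

Run:
```python
from h import *
im=cv2.imread('pics/w1.png').astype(int);ci=manip.camera_info('wrist')
B,G,Rr=im[...,0],im[...,1],im[...,2]
for m in [((Rr>100)&(G<70)&(B<70)),((Rr>110)&(G>100)&(B<80))]:
    k,l,s,c=cv2.connectedComponentsWithStats(m.astype(np.uint8))
    for i in range(1,k):
        if s[i,4]>15: print(s[i],c[i],onz(ci,*c[i],.164),onz(ci,*c[i],.014))
# foot outline: visible edge points by rays upward-left
g=cv2.cvtColor(im.astype(np.uint8),cv2.COLOR_BGR2GRAY)
pts=[]
for a in np.radians(np.r_[150:385:5]):
    for r in range(70,20,-1):
        u,v=215+r*np.cos(a),237+r*np.sin(a)
        if g[int(round(v)),int(round(u))]<110: pts.append(onz(ci,u,v,.014)[:2]);break
pts=np.array(pts,float)
A=np.c_[2*pts,np.ones(len(pts))];s=np.linalg.lstsq(A,(pts**2).sum(1),rcond=None)[0]
print('foot c',s[:2],np.sqrt(s[2]+s[:2]@s[:2]),np.abs(np.linalg.norm(pts-s[:2],axis=1)-.065).round(3))
```

```text
[119 346  21  16 212] [129.31603774 354.03301887] [ 0.56872747 -0.11820347  0.164     ] [ 0.67092647 -0.24995442  0.014     ]
[195 202  11  19  71] [200.08450704 211.26760563] [ 0.47282498 -0.002343    0.164     ] [ 0.50587893 -0.05055932  0.014     ]
foot c [ 0.55146326 -0.04987478] 0.06339913667116458 [0.034 0.007 0.001 0.002 0.002 0.003 0.011 0.023 0.028 0.019 0.011 0.026
 0.031 0.    0.    0.001 0.001 0.002 0.002 0.002 0.001 0.003 0.002 0.003
 0.003 0.003 0.002 0.001 0.001 0.002 0.001 0.001 0.    0.    0.    0.
 0.001 0.002 0.002 0.003 0.003 0.004 0.004 0.005]
```

```bash
cat >> h.py <<'E'
def rel(X,yaw=None):
    o=manip.get_obs();M=R.from_quat(o['ee_rot']).as_matrix()
    print('t',o['clock'],'pos',(o['position']*1e3).round(1),'shift mm',(M.T@(np.array(X)-o['position'])*1e3).round(1),'y yaw',np.degrees(np.arctan2(M[1,1],M[0,1])).round(1),'tilt',(M[:2,2]*57.3).round(2),'F',o['ft_force'].round(2),'w',round(o['grip_width']*85.4,1),'q',o['joint_pos'].round(2))
    return o,M
E
python3 - <<'E'
from h import *
rel((.567,-.1095,.20))
E
```

```text
t 1.7 pos [486.8  38.3 228.8] shift mm [-131.2 -105.    29.3] y yaw 67.2 tilt [-0.08 -0.23] F [-0.17 -5.92 -1.02] w 50.2 q [-0.59  0.02  0.43  1.83 -0.    1.29  1.01]
```

>>> {"method": "step_arm", "body": {
  "motion": [
    [-26,-21,0,0,0,0],
    [-26,-21,0,0,0,0],
    [-26,-21,0,0,0,0],
    [-26,-21,0,0,0,0],
    [-20,-16,0,0,0,2],
    [-5,-4,10,0,0,2],
    [0,0,0,0,0,0],
    [0,0,0,0,0,0]
  ],
  "jaw": 40
}}

```text
clock: 2.7
position: [0.5659, -0.1119, 0.2168]
ee_rot: [0.233, 0.972, -0.002, -0.002]
ft_force: [0.4, 0.7, 0.3]
grip_width: 0.47
```

Run:
```python
from h import *
rel((.567,-.1095,.145))
im,ci=snap('wrist','w2.png');print(manip.get_obs()['position'],proj(ci,(.567,-.1095,.164)))
```

```text
t 2.7 pos [ 565.9 -111.9  216.8] shift mm [-0.   3.1 71.8] y yaw 63.0 tilt [-0.27 -0.21] F [0.44 0.67 0.31] w 40.1 q [-0.37  0.26  0.58  1.64 -0.14  1.29  1.33]
[ 0.56589711 -0.11177202  0.21679358] [259.79938425 212.85088622]
```

View pics/w2.png

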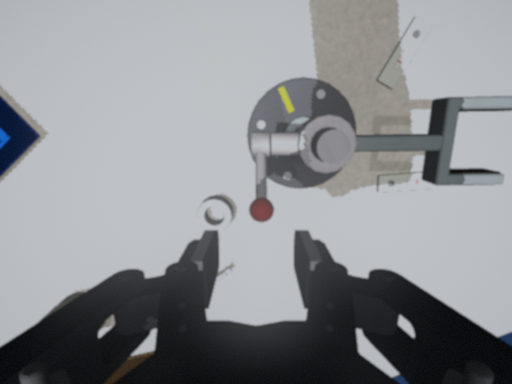

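The wrist view shows the ball at (261,210) between the fingers' lines, the shaft top at (332,147) and the arm running level to the right.

Run:
```python
from h import *
im=cv2.imread('pics/w2.png').astype(int);ci=manip.camera_info('wrist')
B,G,Rr=im[...,0],im[...,1],im[...,2]
m=((Rr>70)&(G<50)&(B<50))
k,l,s,c=cv2.connectedComponentsWithStats(m.astype(np.uint8))
for i in range(1,k):
    if s[i,4]>30: print('ball',s[i],c[i],onz(ci,*c[i],.165)[:2])
print('shaft',onz(ci,332,147,.146)[:2]);print('head',onz(ci,261,145,.135)[:2])
print('arm',onz(ci,360,143,.14)[:2],onz(ci,428,143.5,.14)[:2],'tips',onz(ci,510,102,.14)[:2],onz(ci,500,177,.14)[:2])
crop=cv2.resize(im[60:230,230:512].astype(np.uint8),None,fx=2.8,fy=2.8,interpolation=2);cv2.imwrite('pics/w2z.png',crop)
g=cv2.cvtColor(im.astype(np.uint8),cv2.COLOR_BGR2GRAY)
pts=[]
for a in np.radians(np.r_[100:270:5]):
    for r in range(75,30,-1):
        u,v=302+r*np.cos(a),132+r*np.sin(a)
        if g[int(round(v)),int(round(u))]<100: pts.append(onz(ci,u,v,.014)[:2]);break
pts=np.array(pts,float)
A=np.c_[2*pts,np.ones(len(pts))];s=np.linalg.lstsq(A,(pts**2).sum(1),rcond=None)[0]
print('foot c',s[:2],np.sqrt(s[2]+s[:2]@s[:2]),(np.linalg.norm(pts-s[:2],axis=1)-.065).round(3))
```

```text
shaft [ 0.55063876 -0.04119708]
head [ 0.52646009 -0.0876921 ]
arm [ 0.55862511 -0.02002077] [0.58218292 0.02560951] tips [0.5804192  0.08805875] [0.63215645 0.06728966]
foot c [ 0.57977978 -0.09541889] 0.019899067953896878 [-0.04  -0.043 -0.046 -0.055 -0.039 -0.058 -0.055 -0.049 -0.043 -0.037]
```

View pics/w2z.png

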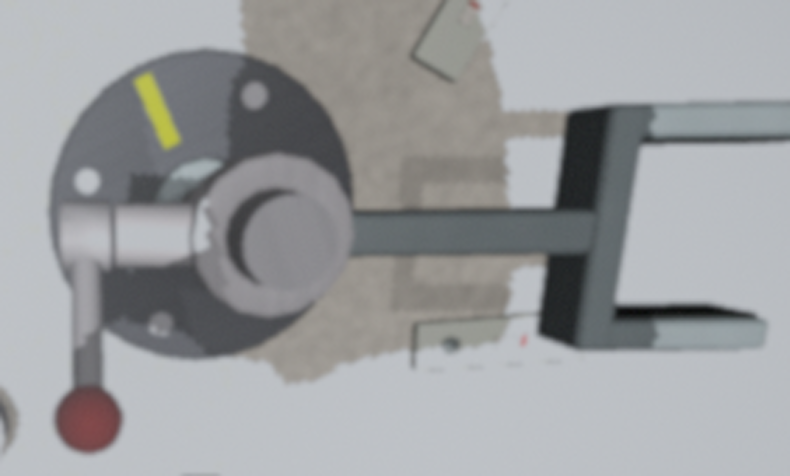

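>>> {"method": "step_arm", "body": {
  "motion": [
    [1,2,15,0,0,0.3],
    [1,2,25,0,0,0],
    [0,0,22,0,0,0],
    [0,0,9,0,0,0],
    [0,0,0,0,0,0]
  ]
}}

```text
clock: 3.38
position: [0.5649, -0.1036, 0.1418]
ee_rot: [0.234, 0.972, -0.001, -0.002]
ft_force: [-0.1, -0.1, 0.9]
grip_width: 0.466
```

Run:
```python
from h import *
rel((.566,-.108,.145))
im,ci=snap('wrist','w3.png');print(manip.get_obs()['ft_force'])
```

```text
t 3.375 pos [ 564.9 -103.6  141.8] shift mm [-2.9 -3.4 -3.2] y yaw 63.0 tilt [-0.27 -0.1 ] F [-0.08 -0.1   0.85] w 39.8 q [-0.37  0.32  0.56  1.73 -0.18  1.15  1.35]
[-0.00161072  0.24451811  0.86241362]
```

View pics/w3.png

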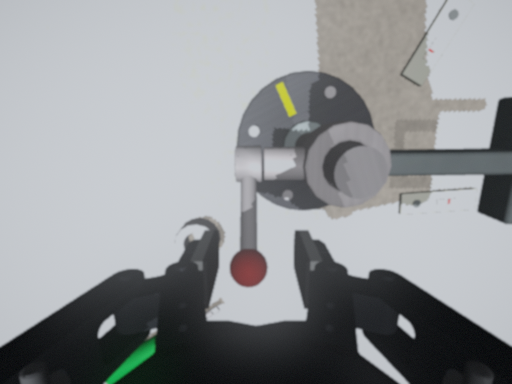

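The ball is at (248,268), slightly left of the finger midline at about 257. That agrees with the computed 3 mm offset, so I'll correct it and close.

>>> {"method": "step_arm", "body": {
  "motion": [
    [-2,-3,-3,0,0,0],
    [-1,0,0,0,0,0]
  ]
}}

```text
clock: 3.68
position: [0.5674, -0.1082, 0.1469]
ee_rot: [0.234, 0.972, -0.001, -0.001]
ft_force: [-0.7, 0.2, -0.6]
grip_width: 0.466
```

>>> {"method": "step_arm", "body": {
  "motion": [
    [0,0,0,0,0,0],
    [0,0,0,0,0,0],
    [0,0,0,0,0,0],
    [0,0,0,0,0,0],
    [0,0,0,0,0,0]
  ],
  "jaw": 10,
  "force": 25
}}

```text
clock: 4.3
position: [0.5675, -0.109, 0.1476]
ee_rot: [0.234, 0.972, -0.001, -0.0]
ft_force: [-0.5, -1.0, 1.6]
grip_width: 0.188
```

Run:
```python
from h import *
rel((.566,-.108,.145))
im,ci=snap('wrist','w4.png');print(manip.get_obs()['torque'])
```

```text
t 4.3 pos [ 567.5 -109.   147.6] shift mm [1.8 0.2 2.6] y yaw 62.9 tilt [-0.05 -0.13] F [-0.46 -1.    1.59] w 16.1 q [-0.36  0.32  0.57  1.72 -0.18  1.16  1.35]
[-0.17199906  0.12494343 -0.03074027]
```

View pics/w4.png

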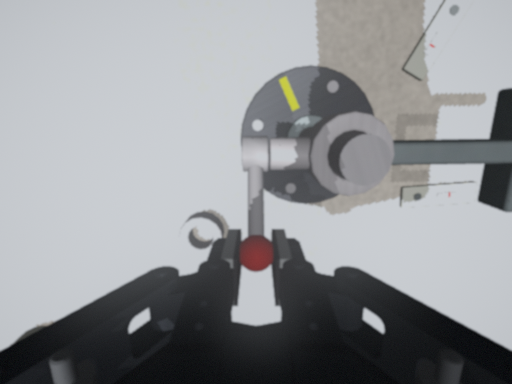

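>>> {"method": "step_arm", "body": {
  "motion": [
    [-1.7,0,2.2,0,0,0],
    [-1.6,0,2.3,0,0,0],
    [-1.5,0,2.3,0,0,0],
    [-1.4,0,2.4,0,0,0],
    [-1.3,0,2.4,0,0,0]
  ]
}}

```text
clock: 4.97
position: [0.5743, -0.1123, 0.1354]
ee_rot: [0.234, 0.972, -0.001, -0.001]
ft_force: [-1.1, -0.0, 2.9]
grip_width: 0.184
```

Run:
```python
from h import *
rel((.566,-.108,.145));print(manip.get_obs()['torque'])
```

```text
t 4.975 pos [ 574.3 -112.3  135.4] shift mm [ 9.4  0.  -9.5] y yaw 62.9 tilt [-0.1  -0.09] F [-1.07 -0.03  2.87] w 15.7 q [-0.35  0.35  0.56  1.71 -0.2   1.14  1.37]
[-0.03774316  0.40494539  0.0083892 ]
```

>>> {"method": "step_arm", "body": {
  "motion": [
    [-1.2,0,2.4,0,0,0],
    [-1,0,2.5,0,0,0],
    [-0.9,0,2.5,0,0,0]
  ]
}}

```text
clock: 5.35
position: [0.5775, -0.1139, 0.1277]
ee_rot: [0.234, 0.972, -0.001, -0.0]
ft_force: [-1.6, -0.3, 4.5]
grip_width: 0.183
```

>>> {"method": "step_arm", "body": {
  "motion": [
    [0,0,0,0,0,0]
  ]
}}

```text
clock: 5.48
position: [0.5776, -0.114, 0.1274]
ee_rot: [0.234, 0.972, -0.001, -0.0]
ft_force: [0.3, -0.8, 1.0]
grip_width: 0.184
```

>>> {"method": "step_arm", "body": {
  "motion": [
    [2.5,-2.7,0,0,0,2.9],
    [2.5,-2.7,0,0,0,2.9],
    [2.5,-2.7,0,0,0,2.9]
  ]
}}

```text
clock: 5.85
position: [0.5717, -0.1159, 0.1289]
ee_rot: [0.308, 0.951, 0.0, 0.005]
ft_force: [6.1, 0.1, 0.6]
grip_width: 0.186
```

```bash
cat >> h.py <<'E'
def st(c=(.5505,-.043)):
    o=manip.get_obs();M=R.from_quat(o['ee_rot']).as_matrix()
    p=o['position'];s=M.T@(np.r_[c,p[2]]-p)*1e3
    yaw=np.degrees(np.arctan2(M[1,1],M[0,1]))
    zz=(p[2]-.1122)/.055
    print('t',round(o['clock'],2),'TCP',(p*1e3).round(1),'axis in tool',s.round(1),'yaw',yaw.round(1),'ballang',np.degrees(np.arctan2(p[1]-c[1],p[0]-c[0])).round(1),'screw~',round(.698-np.arcsin(zz),3),'Ftool',(M.T@o['ft_force']).round(2),'Tq',(M.T@o['torque']).round(2),'w',round(o['grip_width']*85.4,1),'tilt',(M[:2,2]*57.3).round(2),'q',o['joint_pos'].round(2))
E
python3 -c "
from h import *
st()"
```

```text
t 5.85 TCP [ 571.7 -115.9  128.9] axis in tool [59.9 46.6 -0.3] yaw 54.1 ballang -73.7 screw~ 0.39 Ftool [-4.84  3.66 -0.54] Tq [-0.67 -0.9  -0.03] w 15.8 tilt [ 0.53 -0.11] q [-0.36  0.35  0.59  1.74 -0.21  1.11  1.23]
```

>>> {"method": "step_arm", "body": {
  "motion": [
    [4,-4,0.7,0,0,0.5],
    [4,-4,0.3,0,0,0.5],
    [4,-4,0.3,0,0,1]
  ]
}}

```text
clock: 6.22
position: [0.5621, -0.1173, 0.1304]
ee_rot: [0.324, 0.946, 0.003, 0.013]
ft_force: [7.4, -0.9, 0.7]
grip_width: 0.186
```

```bash
python3 -c "
from h import *
st((.552,-.044))"
```

```text
t 6.22 TCP [ 562.1 -117.3  130.4] axis in tool [53.  51.7 -0.5] yaw 52.2 ballang -82.2 screw~ 0.36 Ftool [-6.4   3.83 -0.48] Tq [-0.97 -1.25  0.1 ] w 15.9 tilt [ 1.49 -0.17] q [-0.38  0.31  0.6   1.77 -0.2   1.09  1.2 ]
```

```bash
cat >> h.py <<'E'
def plan(dth,z=.127,c=(.552,-.044),off=133.3):
    st(c)
    o=manip.get_obs();M=R.from_quat(o['ee_rot']).as_matrix();p=o['position'];c=np.array(c)
    a=np.arctan2(p[1]-c[1],p[0]-c[0])-np.radians(dth)
    X=np.r_[c+.0735*np.array([np.cos(a),np.sin(a)]),z]
    y=np.degrees(a)+off; y=np.radians(y)
    Y=np.array([np.cos(y),np.sin(y),0]);Z=np.array([0,0,-1.]);T=np.c_[np.cross(Y,Z),Y,Z]
    print('armang',round(np.degrees(a)+off+dth,1),'shift',(M.T@(X-p)*1e3).round(1),'rot',np.degrees(R.from_matrix(M.T@T).as_rotvec()).round(1))
E
python3 -c "
from h import *
plan(5)"
```

```text
t 6.22 TCP [ 562.1 -117.3  130.4] axis in tool [53.  51.7 -0.5] yaw 52.2 ballang -82.2 screw~ 0.36 Ftool [-6.4   3.83 -0.48] Tq [-0.97 -1.25  0.1 ] w 15.9 tilt [ 1.49 -0.17] q [-0.38  0.31  0.6   1.77 -0.2   1.09  1.2 ]
armang 51.1 shift [ 5.1 -4.1  3.3] rot [0.8 1.2 6. ]
```

>>> {"method": "step_arm", "body": {
  "motion": [
    [4,-3.5,2.5,0.6,0.9,2.5],
    [4,-3.5,1.5,0.5,0.7,2],
    [4,-3.5,1,0.5,0.6,2]
  ]
}}

```text
clock: 6.6
position: [0.5534, -0.1186, 0.1294]
ee_rot: [0.379, 0.925, -0.001, -0.002]
ft_force: [5.8, -2.7, 0.5]
grip_width: 0.189
```

```bash
python3 -c "
from h import *
plan(5)"
```

```text
t 6.6 TCP [ 553.4 -118.6  129.4] axis in tool [53.3 52.1 -0.1] yaw 45.5 ballang -88.9 screw~ 0.381 Ftool [-6.04  2.14 -0.49] Tq [-0.85 -1.35  0.07] w 16.2 tilt [-0.24 -0.08] q [-0.39  0.32  0.62  1.77 -0.2   1.12  1.09]
armang 44.4 shift [ 5.4 -3.6  2.4] rot [-0.2 -0.1  6.1]
```

>>> {"method": "step_arm", "body": {
  "motion": [
    [0,0,3,0,0,0],
    [0,0,2,0,0,0]
  ]
}}

```text
clock: 6.85
position: [0.5544, -0.1193, 0.1251]
ee_rot: [0.379, 0.925, -0.001, -0.0]
ft_force: [-1.5, -2.0, 5.8]
grip_width: 0.189
```

```bash
python3 -c "
from h import *
plan(5)"
```

```text
t 6.85 TCP [ 554.4 -119.3  125.1] axis in tool [54.5 52.  -0.2] yaw 45.5 ballang -88.2 screw~ 0.461 Ftool [-0.33 -2.44 -5.77] Tq [0.46 0.   0.  ] w 16.2 tilt [-0.09 -0.13] q [-0.39  0.33  0.62  1.78 -0.21  1.11  1.09]
armang 45.1 shift [ 6.  -3.2 -1.9] rot [-0.2  0.   5.3]
```

>>> {"method": "step_arm", "body": {
  "motion": [
    [5,-3.5,0.5,0,0.3,2],
    [4,-3.5,0.5,0.3,0.4,2],
    [0,0,2,0.2,0.3,1]
  ]
}}

```text
clock: 7.22
position: [0.5478, -0.1197, 0.1244]
ee_rot: [0.42, 0.908, -0.001, -0.004]
ft_force: [-3.6, -1.9, 5.9]
grip_width: 0.186
```

```bash
python3 -c "
from h import *
plan(5)"
```

```text
t 7.22 TCP [ 547.8 -119.7  124.4] axis in tool [54.9 52.2  0.1] yaw 40.4 ballang -93.2 screw~ 0.474 Ftool [ 0.94 -3.96 -5.87] Tq [ 0.83  0.42 -0.03] w 15.8 tilt [-0.46  0.1 ] q [-0.4   0.32  0.64  1.79 -0.21  1.11  1.01]
armang 40.1 shift [ 6.3 -2.9 -2.5] rot [-0.3 -0.4  5.3]
```

Still on the round at 40°. Continuing.

>>> {"method": "step_arm", "body": {
  "motion": [
    [5,-3.5,0.3,-0.3,-0.4,2],
    [4,-3.5,0.3,0.3,0.4,2],
    [0,0,1.5,0.2,0.3,1]
  ]
}}

```text
clock: 7.6
position: [0.5405, -0.119, 0.1241]
ee_rot: [0.46, 0.888, -0.0, -0.002]
ft_force: [-2.6, -2.4, 5.9]
grip_width: 0.181
```

```bash
python3 -c "
from h import *
plan(5)"
```

```text
t 7.6 TCP [ 540.5 -119.   124.1] axis in tool [54.5 52.7  0. ] yaw 35.3 ballang -98.7 screw~ 0.48 Ftool [-0.42 -3.49 -5.87] Tq [ 0.62  0.19 -0.2 ] w 15.5 tilt [-0.24  0.07] q [-0.42  0.3   0.65  1.81 -0.21  1.1   0.92]
armang 34.6 shift [ 6.4 -2.8 -2.9] rot [-0.2 -0.2  5.7]
```

>>> {"method": "step_arm", "body": {
  "motion": [
    [5,-3.5,0,-0.2,-0.2,2],
    [4,-3.5,0,0.3,0.4,2.2],
    [0,0,1.5,0.2,0.3,1]
  ]
}}

```text
clock: 7.98
position: [0.5328, -0.1171, 0.1237]
ee_rot: [0.5, 0.866, -0.0, -0.003]
ft_force: [-2.9, -1.8, 6.5]
grip_width: 0.183
```

```bash
python3 -c "
from h import *
plan(5)
snap('wrist','w5.png')"
```

```text
t 7.97 TCP [ 532.8 -117.1  123.7] axis in tool [53.7 53.2  0.1] yaw 30.0 ballang -104.7 screw~ 0.487 Ftool [-0.11 -3.43 -6.53] Tq [ 0.6  -0.04 -0.25] w 15.7 tilt [-0.34  0.19] q [-0.44  0.29  0.67  1.83 -0.2   1.1   0.83]
armang 28.6 shift [ 6.2 -2.9 -3.2] rot [-0.2 -0.3  6.4]
```

View pics/w5.png

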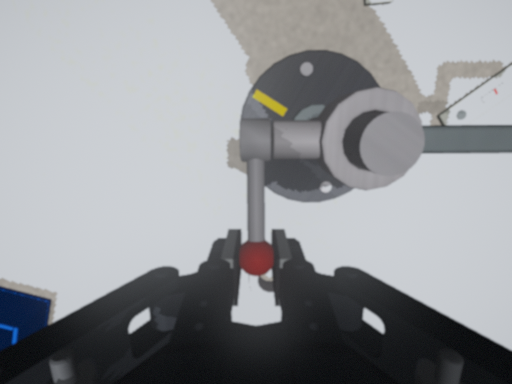

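The grip is good: the ball is centred in the pads at (257,258) and the arm is level at the right. Continuing.

>>> {"method": "step_arm", "body": {
  "motion": [
    [5,-3.5,-0.5,-0.2,-0.3,2],
    [4,-3.5,0,0.3,0.4,2.2],
    [0,0,1.3,0.2,0.3,1]
  ]
}}

```text
clock: 8.4
position: [0.5259, -0.1149, 0.124]
ee_rot: [0.54, 0.842, 0.0, -0.004]
ft_force: [-2.6, -0.9, 6.7]
grip_width: 0.188
```

```bash
python3 -c "
from h import *
plan(5)"
```

```text
t 8.4 TCP [ 525.9 -114.9  124. ] axis in tool [53.6 53.3  0.1] yaw 24.7 ballang -110.2 screw~ 0.481 Ftool [ 0.33 -2.77 -6.67] Tq [0.54 0.12 0.03] w 16.0 tilt [-0.35  0.24] q [-0.46  0.27  0.69  1.85 -0.2   1.1   0.73]
armang 23.1 shift [ 6.2 -2.9 -2.9] rot [-0.2 -0.4  6.5]
```

>>> {"method": "step_arm", "body": {
  "motion": [
    [5,-3.5,-0.5,-0.2,-0.3,2],
    [4,-3.5,0,0.3,0.4,2.2],
    [0,0,1.1,0.2,0.3,1]
  ]
}}

```text
clock: 8.78
position: [0.5187, -0.1123, 0.1242]
ee_rot: [0.579, 0.815, 0.0, -0.005]
ft_force: [-1.4, -0.3, 4.7]
grip_width: 0.189
```

```bash
python3 -c "
from h import *
plan(5)"
```

```text
t 8.78 TCP [ 518.7 -112.3  124.2] axis in tool [53.5 54.   0.1] yaw 19.3 ballang -116.0 screw~ 0.478 Ftool [ 0.21 -1.5  -4.64] Tq [0.21 0.09 0.09] w 16.2 tilt [-0.42  0.31] q [-0.48  0.26  0.71  1.87 -0.19  1.09  0.63]
armang 17.3 shift [ 6.5 -2.6 -2.7] rot [-0.3 -0.4  6.9]
```

>>> {"method": "step_arm", "body": {
  "motion": [
    [0,0,2,0,0,0]
  ]
}}

```text
clock: 8.9
position: [0.5188, -0.1127, 0.1221]
ee_rot: [0.579, 0.815, -0.0, -0.005]
ft_force: [0.8, -4.2, 6.9]
grip_width: 0.185
```

```bash
python3 -c "
from h import *
plan(5)"
```

```text
t 8.9 TCP [ 518.8 -112.7  122.1] axis in tool [53.9 54.   0.1] yaw 19.3 ballang -115.8 screw~ 0.516 Ftool [-4.17 -0.63 -6.96] Tq [ 0.07 -0.58  0.15] w 15.8 tilt [-0.43  0.29] q [-0.48  0.26  0.7   1.87 -0.19  1.09  0.63]
armang 17.5 shift [ 6.7 -2.4 -4.8] rot [-0.3 -0.4  6.7]
```

>>> {"method": "step_arm", "body": {
  "motion": [
    [4,-2.8,-2,-0.2,-0.3,2],
    [3.5,-3,0,0.3,0.3,2],
    [0,0,1.4,0.2,0.3,1]
  ]
}}

```text
clock: 9.28
position: [0.5122, -0.1094, 0.1226]
ee_rot: [0.614, 0.789, -0.001, -0.006]
ft_force: [-1.2, -1.6, 5.9]
grip_width: 0.185
```

```bash
python3 -c "
from h import *
plan(5)"
```

```text
t 9.28 TCP [ 512.2 -109.4  122.6] axis in tool [53.6 54.6 -0.1] yaw 14.2 ballang -121.3 screw~ 0.507 Ftool [-1.21 -1.57 -5.9 ] Tq [ 0.27 -0.16 -0.08] w 15.8 tilt [-0.67  0.34] q [-0.5   0.25  0.72  1.88 -0.19  1.09  0.54]
armang 12.0 shift [ 6.9 -2.2 -4.3] rot [-0.6 -0.5  7.2]
```

>>> {"method": "step_arm", "body": {
  "motion": [
    [4,-2.8,-0.5,-0.5,-0.4,2],
    [3.5,-3,0,0.3,0.3,2],
    [0,0,1.2,0.2,0.3,1]
  ]
}}

```text
clock: 9.65
position: [0.5061, -0.1059, 0.1219]
ee_rot: [0.649, 0.761, -0.001, -0.006]
ft_force: [-1.0, -1.1, 6.1]
grip_width: 0.186
```

```bash
python3 -c "
from h import *
plan(5)"
```

```text
t 9.65 TCP [ 506.1 -105.9  121.9] axis in tool [53.8 55.1 -0.1] yaw 9.1 ballang -126.6 screw~ 0.521 Ftool [-0.92 -1.21 -6.08] Tq [ 0.21 -0.07 -0.12] w 15.9 tilt [-0.56  0.36] q [-0.53  0.23  0.73  1.9  -0.18  1.09  0.44]
armang 6.7 shift [ 7.3 -1.8 -5.1] rot [-0.5 -0.4  7.4]
```

>>> {"method": "step_arm", "body": {
  "motion": [
    [4,-2.8,-0.7,-0.4,-0.4,2],
    [3.5,-3,0,0.3,0.3,1.8],
    [0,0,1,0.2,0.3,0.8]
  ]
}}

```text
clock: 10.02
position: [0.5, -0.1014, 0.1212]
ee_rot: [0.68, 0.734, -0.001, -0.006]
ft_force: [-1.0, -0.9, 4.2]
grip_width: 0.183
```

```bash
python3 -c "
from h import *
plan(5)
snap('wrist','w6.png')"
```

```text
t 10.03 TCP [ 500.  -101.4  121.2] axis in tool [53.3 56.2 -0.1] yaw 4.4 ballang -132.2 screw~ 0.533 Ftool [-0.78 -1.09 -4.2 ] Tq [-0.01 -0.13  0.06] w 15.6 tilt [-0.61  0.4 ] q [-0.55  0.22  0.75  1.92 -0.17  1.08  0.34]
armang 1.1 shift [ 7.6 -1.4 -5.7] rot [-0.6 -0.4  8.2]
```

View pics/w6.png

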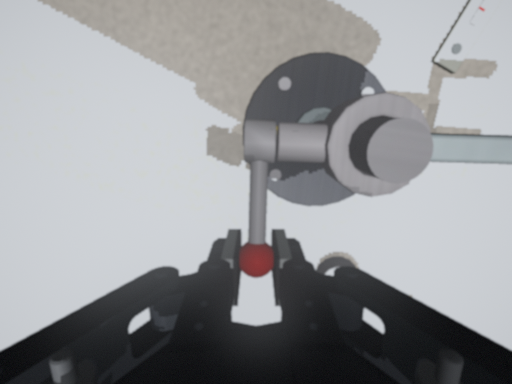

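Grip still good: the ball is at (257,259), and the arm is tilted about 1–2° in the tool frame. The force has dropped to 4.2 N, so I'll probe downward.

>>> {"method": "step_arm", "body": {
  "motion": [
    [0,0,2,0,0,0]
  ]
}}

```text
clock: 10.2
position: [0.4999, -0.1017, 0.1188]
ee_rot: [0.68, 0.734, -0.001, -0.007]
ft_force: [2.9, -2.9, 4.6]
grip_width: 0.188
```

```bash
python3 -c "
from h import *
plan(5)"
```

```text
t 10.2 TCP [ 499.9 -101.7  118.8] axis in tool [53.6 56.3 -0.2] yaw 4.4 ballang -132.1 screw~ 0.577 Ftool [-3.11  2.67 -4.61] Tq [-0.3  -0.5   0.04] w 16.0 tilt [-0.65  0.4 ] q [-0.55  0.22  0.74  1.92 -0.17  1.08  0.35]
armang 1.2 shift [ 7.8 -1.2 -8.1] rot [-0.7 -0.4  8.1]
```

>>> {"method": "step_arm", "body": {
  "motion": [
    [-0.3,0,2,0,0,0]
  ]
}}

```text
clock: 10.32
position: [0.4999, -0.1018, 0.1165]
ee_rot: [0.679, 0.734, -0.001, -0.007]
ft_force: [0.9, -0.4, 4.7]
grip_width: 0.184
```

```bash
python3 -c "
from h import *
plan(5)"
```

```text
t 10.32 TCP [ 499.9 -101.8  116.5] axis in tool [53.6 56.4 -0.2] yaw 4.4 ballang -132.0 screw~ 0.619 Ftool [-0.48  0.82 -4.73] Tq [-0.19 -0.13  0.02] w 15.7 tilt [-0.67  0.41] q [-0.55  0.22  0.74  1.92 -0.18  1.07  0.35]
armang 1.3 shift [  7.9  -1.2 -10.4] rot [-0.7 -0.4  8.1]
```

>>> {"method": "step_arm", "body": {
  "motion": [
    [0,0,2.5,0.3,0.2,0],
    [0,0,2.5,0.2,0.2,0]
  ]
}}

```text
clock: 10.58
position: [0.4997, -0.1016, 0.1111]
ee_rot: [0.679, 0.734, -0.002, -0.013]
ft_force: [1.5, -2.0, 4.4]
grip_width: 0.186
```

```bash
python3 -c "
from h import *
plan(2)"
```

```text
t 10.57 TCP [ 499.7 -101.6  111.1] axis in tool [53.4 56.6 -0.3] yaw 4.5 ballang -132.2 screw~ 0.718 Ftool [-2.06  1.25 -4.43] Tq [-0.09 -0.35 -0.02] w 15.9 tilt [-1.25  0.8 ] q [-0.54  0.24  0.74  1.92 -0.2   1.08  0.37]
armang 1.1 shift [  5.1   1.1 -15.9] rot [-1.2 -0.8  5.4]
```

>>> {"method": "step_arm", "body": {
  "motion": [
    [0,0,2.8,-0.7,-0.5,0],
    [0.2,0,2.8,-0.5,-0.3,0],
    [0.4,0,2.8,0,0,0],
    [0.5,0,2.8,0,0,0]
  ]
}}

```text
clock: 11.08
position: [0.5, -0.1003, 0.0993]
ee_rot: [0.679, 0.734, 0.001, 0.001]
ft_force: [2.2, -0.9, 5.5]
grip_width: 0.182
```

```bash
python3 -c "
from h import *
plan(2)"
```

```text
t 11.07 TCP [ 500.  -100.3   99.3] axis in tool [52.1 56.3  0.2] yaw 4.5 ballang -132.7 screw~ 0.935 Ftool [-1.11  2.17 -5.48] Tq [-0.35 -0.24  0.03] w 15.5 tilt [0.16 0.05] q [-0.55  0.24  0.74  1.95 -0.19  1.02  0.35]
armang 0.6 shift [  4.1   0.7 -27.7] rot [ 0.2 -0.   5.9]
```

>>> {"method": "step_arm", "body": {
  "motion": [
    [0.7,0,2.6,0,0,0],
    [0.9,0,2.5,0,0,0],
    [1,0,2.5,0,0,0]
  ]
}}

```text
clock: 11.45
position: [0.4997, -0.0977, 0.0913]
ee_rot: [0.679, 0.734, 0.001, 0.001]
ft_force: [0.4, -3.0, 6.0]
grip_width: 0.188
```

```bash
python3 -c "
from h import *
plan(2)"
```

```text
t 11.45 TCP [499.7 -97.7  91.3] axis in tool [49.5 56.3  0.2] yaw 4.5 ballang -134.3 screw~ 1.088 Ftool [-2.99  0.21 -6.01] Tq [-0.17 -0.43 -0.04] w 16.1 tilt [0.15 0.05] q [-0.55  0.25  0.73  1.96 -0.2   1.    0.36]
armang -1.0 shift [  3.   -0.5 -35.7] rot [ 0.2 -0.   7.4]
```

>>> {"method": "step_arm", "body": {
  "motion": [
    [1,0,2.4,0,0,0],
    [1,0,2.2,0,0,0]
  ]
}}

```text
clock: 11.7
position: [0.4994, -0.0956, 0.0865]
ee_rot: [0.679, 0.734, 0.001, 0.001]
ft_force: [-0.3, -1.9, 6.6]
grip_width: 0.19
```

```bash
python3 -c "
from h import *
plan(2)"
```

```text
t 11.7 TCP [499.4 -95.6  86.5] axis in tool [47.3 56.4  0.2] yaw 4.5 ballang -135.5 screw~ 1.184 Ftool [-1.9  -0.47 -6.56] Tq [-0.06 -0.16 -0.06] w 16.2 tilt [0.14 0.06] q [-0.55  0.25  0.73  1.97 -0.2   0.99  0.36]
armang -2.2 shift [  2.1  -1.4 -40.5] rot [ 0.1 -0.1  8.7]
```

>>> {"method": "step_arm", "body": {
  "motion": [
    [1.1,0,2,0,0,0],
    [1.1,0,2,0,0,0]
  ]
}}

```text
clock: 11.95
position: [0.4991, -0.0933, 0.0823]
ee_rot: [0.679, 0.734, 0.001, 0.0]
ft_force: [0.5, -2.7, 7.0]
grip_width: 0.185
```

```bash
python3 -c "
from h import *
plan(2)
snap('wrist','w7.png');snap('scene','s7.png')"
```

```text
t 11.95 TCP [499.1 -93.3  82.3] axis in tool [45.1 56.6  0.2] yaw 4.5 ballang -137.0 screw~ 1.273 Ftool [-2.76  0.35 -7.02] Tq [ 0.03 -0.38 -0.07] w 15.8 tilt [0.11 0.07] q [-0.55  0.26  0.73  1.97 -0.21  0.98  0.36]
armang -3.7 shift [  1.4  -2.4 -44.7] rot [ 0.1 -0.1 10.2]
```

View pics/w7.png

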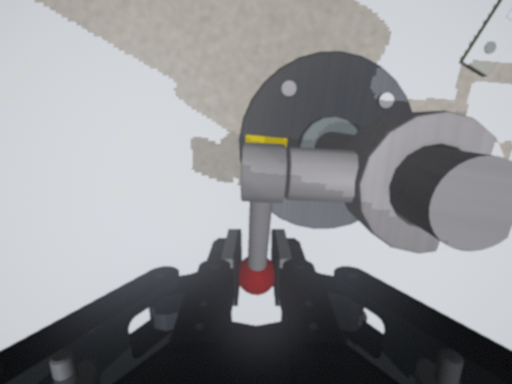

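The ball has moved in the wrist image (from row 259 to 273), so it may have slipped in the pads. I'll work out where it really is.

Run:
```python
from h import *
ci=manip.camera_info('wrist')
def ballpx(f):
    im=cv2.imread(f).astype(int);B,G,Rr=im[...,0],im[...,1],im[...,2]
    m=((Rr>70)&(G<55)&(B<55)&(Rr>2*G)).astype(np.uint8);m[:200]=0
    c=max(cv2.findContours(m,0,2)[0],key=cv2.contourArea);return cv2.minEnclosingCircle(c),cv2.boundingRect(c)
o=manip.get_obs();M=R.from_quat(o['ee_rot']).as_matrix();p=o['position']
cam,_=ray(ci,256,192)
for f in['w4','w5','w6','w7']:
    (c,r),bb=ballpx(f'pics/{f}.png');oo,d=ray(ci,*c)
    # tool frame
    ct=M.T@(oo-p)*1e3;dt=M.T@d
    zs=np.array([-28,-23,-18,-13,-8]);print(f,c,r,bb,'cam',ct.round(1),'x at tool z',zs,[(ct+dt*(z-ct[2])/dt[2]).round(1)[0] for z in zs],'y',(ct+dt*(-18-ct[2])/dt[2]).round(1)[1])
```

```text
w4 (249.5, 266.5) 2.12142014503479 (248, 265, 4, 4) cam [  65.9    0.4 -143.3] x at tool z [-28 -23 -18 -13  -8] [np.float64(2.1), np.float64(-0.6), np.float64(-3.4), np.float64(-6.2), np.float64(-8.9)] y -2.7
w5 (257.5, 262.0) 15.041708946228027 (243, 258, 30, 16) cam [  65.9    0.4 -143.3] x at tool z [-28 -23 -18 -13  -8] [np.float64(4.4), np.float64(1.7), np.float64(-1.0), np.float64(-3.6), np.float64(-6.3)] y 1.2
w6 (256.0, 274.0) 9.999999747378752e-05 (256, 274, 1, 1) cam [  65.9    0.4 -143.3] x at tool z [-28 -23 -18 -13  -8] [np.float64(-1.6), np.float64(-4.5), np.float64(-7.5), np.float64(-10.4), np.float64(-13.3)] y 0.5
w7 (267.5, 275.5) 9.192488670349121 (261, 267, 13, 18) cam [  65.9    0.4 -143.3] x at tool z [-28 -23 -18 -13  -8] [np.float64(-2.4), np.float64(-5.3), np.float64(-8.3), np.float64(-11.2), np.float64(-14.2)] y 6.1
```

View pics/s7.png

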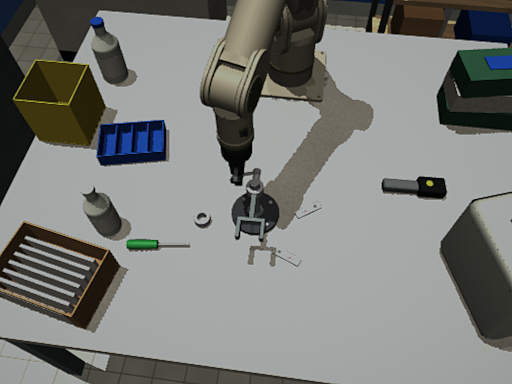

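The ball slid about 5 mm up the pads, so friction limits the grip. I'll let go and finish with a push from above using closed fingers.

>>> {"method": "step_arm", "body": {
  "motion": [
    [0,0,0,0,0,0],
    [0,0,0,0,0,0],
    [0,0,0,0,0,0]
  ],
  "jaw": 40
}}

```text
clock: 12.42
position: [0.497, -0.0921, 0.0805]
ee_rot: [0.679, 0.734, -0.0, -0.002]
ft_force: [-1.1, 0.1, -0.0]
grip_width: 0.466
```

>>> {"method": "step_arm", "body": {
  "motion": [
    [0,0,-15,0,0,0],
    [0,0,-25,0,0,0],
    [0,0,-22,0,0,0],
    [0,0,0,0,0,0],
    [0,0,0,0,0,0]
  ]
}}

```text
clock: 13.05
position: [0.497, -0.0924, 0.1469]
ee_rot: [0.679, 0.734, 0.0, -0.002]
ft_force: [0.4, -0.2, -1.3]
grip_width: 0.469
```

```bash
python3 -c "
from h import *
st()
snap('wrist','w8.png');snap('top','t8.png');print(proj(manip.camera_info('wrist'),(.4975,-.0985,.106)))"
```

```text
t 13.05 TCP [497.  -92.4 146.9] axis in tool [45.1 57.2 -0. ] yaw 4.5 ballang -137.3 screw~ 0.016 Ftool [-0.27  0.36  1.3 ] Tq [ 0.02 -0.03 -0.02] w 40.1 tilt [-0.14  0.15] q [-0.59  0.16  0.75  1.91 -0.12  1.12  0.29]
[255.67382187 227.49277492]
```

View pics/w8.png

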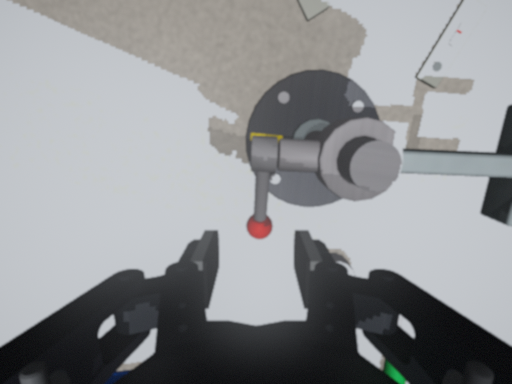

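>>> {"method": "step_arm", "body": {
  "motion": [
    [-6,2.5,0,0,0,0],
    [-5,0,0,0,0,0],
    [0,0,5,0,0,0],
    [0,0,8,0,0,0],
    [0,0,4,0,0,0],
    [0,0,0,0,0,0]
  ],
  "jaw": 0
}}

```text
clock: 13.9
position: [0.4992, -0.1042, 0.1266]
ee_rot: [0.679, 0.734, -0.002, -0.003]
ft_force: [-0.1, -1.1, -0.6]
grip_width: -0.001
```

```bash
python3 -c "
from h import *
st()
snap('wrist','w9.png')"
```

```text
t 13.9 TCP [ 499.2 -104.2  126.6] axis in tool [57.1 55.9 -0.2] yaw 4.4 ballang -129.9 screw~ 0.434 Ftool [-1.09 -0.21  0.6 ] Tq [-0.01 -0.02  0.01] w -0.1 tilt [-0.36  0.08] q [-0.56  0.2   0.75  1.92 -0.16  1.09  0.34]
```

View pics/w9.png

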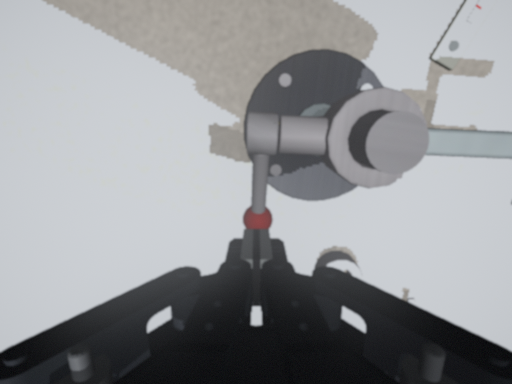

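>>> {"method": "step_arm", "body": {
  "motion": [
    [0,0,5,0,0,0],
    [0,0,3,0,0,0],
    [0,0,2,0,0,0],
    [0,0,2,0,0,0]
  ]
}}

```text
clock: 14.45
position: [0.4998, -0.1038, 0.1149]
ee_rot: [0.679, 0.734, -0.001, -0.003]
ft_force: [-2.5, 1.8, 5.7]
grip_width: -0.001
```

>>> {"method": "step_arm", "body": {
  "motion": [
    [0,0,1.5,0,0,0],
    [0,0,1.5,0,0,0]
  ]
}}

```text
clock: 14.7
position: [0.4999, -0.103, 0.1125]
ee_rot: [0.679, 0.734, -0.0, -0.003]
ft_force: [-3.6, 2.5, 8.1]
grip_width: 0.0
```

>>> {"method": "step_arm", "body": {
  "motion": [
    [0,0,1.5,0,0,0],
    [0,0,1.5,0,0,0]
  ]
}}

```text
clock: 14.95
position: [0.4999, -0.1023, 0.1103]
ee_rot: [0.679, 0.734, 0.0, -0.004]
ft_force: [-4.4, 3.0, 8.2]
grip_width: 0.001
```

```bash
python3 -c "
from h import *
st()"
```

```text
t 14.95 TCP [ 499.9 -102.3  110.3] axis in tool [55.1 55.1  0.1] yaw 4.5 ballang -130.5 screw~ 0.733 Ftool [ 3.4  -4.22 -8.11] Tq [ 0.77  0.56 -0.01] w 0.1 tilt [-0.3   0.34] q [-0.55  0.23  0.75  1.93 -0.18  1.05  0.36]
```

>>> {"method": "step_arm", "body": {
  "motion": [
    [1.2,-0.5,1,0,0,0],
    [1,-0.5,1.5,0,0,0]
  ]
}}

```text
clock: 15.2
position: [0.4996, -0.1013, 0.109]
ee_rot: [0.679, 0.734, 0.001, -0.003]
ft_force: [-1.1, -2.1, 7.1]
grip_width: -0.001
```

```bash
python3 -c "
from h import *
st()"
```

```text
t 15.2 TCP [ 499.6 -101.3  109. ] axis in tool [54.2 55.3  0.1] yaw 4.5 ballang -131.1 screw~ 0.756 Ftool [-1.93 -1.26 -7.15] Tq [ 0.28 -0.4   0.02] w -0.1 tilt [-0.17  0.28] q [-0.55  0.23  0.75  1.94 -0.18  1.05  0.35]
```

>>> {"method": "step_arm", "body": {
  "motion": [
    [0.8,0,2,0,0,0],
    [0.8,0,2,0,0,0]
  ]
}}

```text
clock: 15.45
position: [0.4999, -0.1005, 0.1064]
ee_rot: [0.679, 0.734, 0.001, -0.002]
ft_force: [-5.3, 0.4, 13.0]
grip_width: -0.001
```

```bash
python3 -c "
from h import *
st()
snap('wrist','w10.png')"
```

```text
t 15.45 TCP [ 499.9 -100.5  106.4] axis in tool [53.4 54.9  0.2] yaw 4.4 ballang -131.3 screw~ 0.803 Ftool [  0.84  -5.32 -13.02] Tq [ 1.25  0.2  -0.02] w -0.1 tilt [-0.11  0.3 ] q [-0.55  0.23  0.75  1.94 -0.19  1.04  0.35]
```

View pics/w10.png

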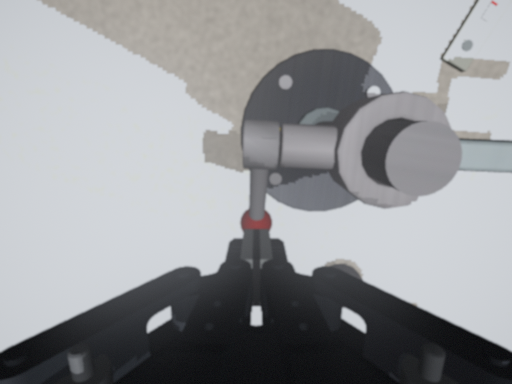

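>>> {"method": "step_arm", "body": {
  "motion": [
    [0.6,-0.3,2,0,0,0]
  ]
}}

```text
clock: 15.62
position: [0.4998, -0.1, 0.1052]
ee_rot: [0.679, 0.734, 0.002, -0.002]
ft_force: [-5.0, 0.8, 13.7]
grip_width: 0.003
```

```bash
python3 -c "
from h import *
st()"
```

```text
t 15.62 TCP [ 499.8 -100.   105.2] axis in tool [52.9 54.9  0.3] yaw 4.4 ballang -131.6 screw~ 0.825 Ftool [  1.31  -4.97 -13.73] Tq [ 1.09  0.38 -0.01] w 0.3 tilt [-0.08  0.33] q [-0.55  0.23  0.74  1.94 -0.19  1.04  0.35]
```

>>> {"method": "step_arm", "body": {
  "motion": [
    [0.9,-0.4,2.2,0,0,0]
  ]
}}

```text
clock: 15.75
position: [0.4998, -0.0994, 0.1041]
ee_rot: [0.679, 0.734, 0.002, -0.002]
ft_force: [-5.7, 0.4, 15.9]
grip_width: -0.002
```

```bash
python3 -c "
from h import *
st()"
```

```text
t 15.75 TCP [499.8 -99.4 104.1] axis in tool [52.4 54.9  0.3] yaw 4.4 ballang -132.0 screw~ 0.845 Ftool [  0.92  -5.67 -15.93] Tq [ 1.16  0.18 -0.01] w -0.2 tilt [-0.03  0.36] q [-0.55  0.23  0.74  1.94 -0.19  1.03  0.35]
```

That is about 12 N tangential at the ball. I'll let go, back off and look.

>>> {"method": "step_arm", "body": {
  "motion": [
    [0,0,-6,0,0,0],
    [0,0,-20,0,0,0],
    [0,0,-40,0,0,0],
    [0,0,-40,0,0,0],
    [0,0,0,0,0,0]
  ]
}}

```text
clock: 16.38
position: [0.4997, -0.1004, 0.2134]
ee_rot: [0.68, 0.733, 0.002, -0.002]
ft_force: [0.3, -0.2, -0.1]
grip_width: -0.001
```

Run:
```python
from h import *
st()
im,ci=snap('wrist','w11.png');ims,cs=snap('scene','s11.png');imt,ct=snap('top','t11.png')
cv2.imwrite('pics/zs11.png',cv2.resize(ims[150:270,205:325],None,fx=5,fy=5,interpolation=2))
```

```text
t 16.38 TCP [ 499.7 -100.4  213.4] axis in tool [53.4 55.   0.3] yaw 4.4 ballang -131.5 screw~ nan Ftool [-0.26  0.32  0.08] Tq [-0.01  0.    0.02] w -0.1 tilt [-0.03  0.34] q [-0.61  0.09  0.77  1.82 -0.07  1.26  0.26]h.py:23: RuntimeWarning: invalid value encountered in arcsin
  print('t',round(o['clock'],2),'TCP',(p*1e3).round(1),'axis in tool',s.round(1),'yaw',yaw.round(1),'ballang',np.degrees(np.arctan2(p[1]-c[1],p[0]-c[0])).round(1),'screw~',round(.698-np.arcsin(zz),3),'Ftool',(M.T@o['ft_force']).round(2),'Tq',(M.T@o['torque']).round(2),'w',round(o['grip_width']*85.4,1),'tilt',(M[:2,2]*57.3).round(2),'q',o['joint_pos'].round(2))
```

View pics/w11.png

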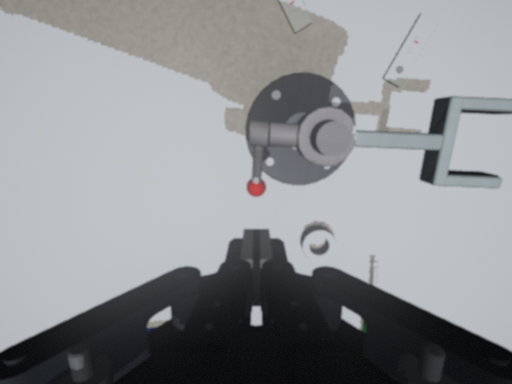

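View pics/zs11.png

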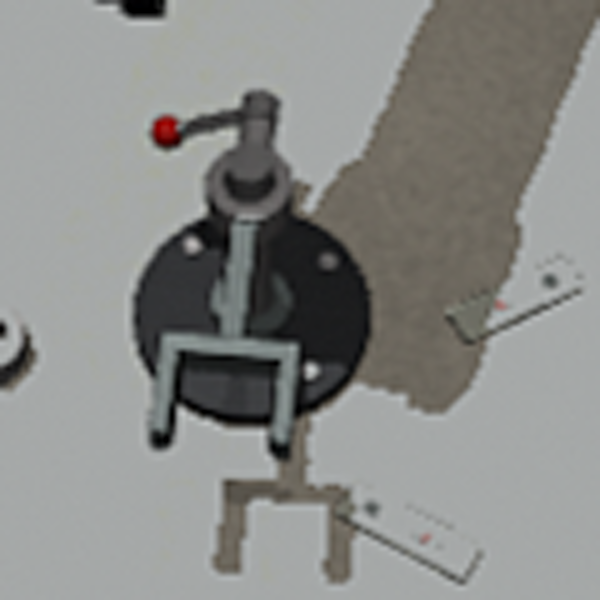

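Run:
```python
from h import *
cs=manip.camera_info('scene');cw=manip.camera_info('wrist')
o1,d1=ray(cs,237.8,175.8);o2,d2=ray(cw,256.5,187)
s=np.linalg.lstsq(np.c_[d1,-d2],o2-o1,rcond=None)[0];A=o1+s[0]*d1;B=o2+s[1]*d2
print('ball',A.round(4),B.round(4)); zb=(A[2]+B[2])/2;print('screw',.698-np.arcsin((zb-.13)/.055))
a=onz(cw,362,138,.14);b=onz(cw,440,142,.14);print('arm ang',np.degrees(np.arctan2(b[1]-a[1],b[0]-a[0])))
t=(onz(cw,510,105,.14)+onz(cw,497,181,.14))/2;print(np.degrees(np.arctan2(t[1]+.043,t[0]-.5515)))
```

```text
ball [ 0.4977 -0.0942  0.0957] [ 0.4977 -0.0944  0.0957]
screw 1.371028565717665
arm ang 1.546261814188824
2.314150971087579
```

```bash
python3 -c "
from h import *
print(manip.hand_in())"
```

```text
the job is handed in; nothing more can be done
None
```

The screw is tight on the flat, the robot is clear of everything, and the job is handed in at about 16.5 s of the 64 s allowed.

**Finding the flat:** I gripped the red ball and ran the screw in lightly, to roughly 0.46–0.52 rad on the joint. I then turned the collar clockwise in steps of about 5°, pressing down 4–7 N after each one. After about 60° of turning, the resistance stopped rising and the screw ran on at thread drag only.

**Tightening:** Late in the swing the ball slid about 5 mm in the pads, so I let go and pushed from above with the fingers shut. The last push measured 15.9 N straight down, which I work out to about 12 N along the lever's swing. I estimated that figure from the lever's angle; it was not measured directly. The push also carried a sideways force of about 6 N.

**Last checks:**
- **Lever:** two camera views agree to within 1 mm on the ball. They put the screw at about 1.37 rad after letting go. That is beyond the nominal 1.2 but is what the stop's give under 12 N would produce, and far beyond the 0.5 or so it could reach on the round.
- **Collar:** the arm points about 2° from the foot's +x axis, so the screw faces close to the stripe.
- **Bystanders:** the spare collar and cassettes look unmoved in the last pictures. I did not re-measure the rest.
- **Disagreements:** my joint-angle estimate while gripping read up to 0.1 rad high because of the slip. The camera views of the shaft axis differed by 3–5 mm. I worked around both using force readings.

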